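Key the stub shaft into the covered drive pulley

TASK

Pick up the flat pry blade and use it, not the hand, to lever the hinged dust cover of the assembly station up by its front lip and swing it back past upright, then lay the blade back down flat on the bench. Take the hex-headed stub shaft from the rack, push its round end into the pulley's bore and turn it until its key drops into the keyway, then push on until its collar sits flush on the hub. Do not let go: finish while still gripping the shaft by its head and pressing it down firmly, with 10 N or more, and leave the other loose parts where they are.

Things in the scene. Friction and masses are not known exactly. Their poses are not given: they have to be found in the camera images.
- station: assembly station fixed to the bench: aluminium base 150 x 150 x 15 mm; origin at the underside centre, on the axis of the pulley standing on it, z up. At its -y side is a front rest with a pry notch, at its +y side the posts of the cover's hinge (hinge line along x at y = +66, z = 76 mm). The pulley is 92 mm in diameter, rim top 53 mm high; it is held and does not turn
- notch (a point): middle of the pry notch in the front rest (station y = -66, z = 68 mm; axes as the station's): an opening 50 mm wide (x), 12 mm deep (y) and 12 mm high between its floor at 62 mm and the closed cover's underside at 74 mm; the blade goes in along +y. Pads 20 mm wide stand at either side of it
- bore (a point): centre of the bore's mouth on the hub's flat top face, on the station's axis, 65 mm above the bench, axes as the station's. Bore 22 mm in diameter, 50 mm deep, vertical. One keyway 10 mm wide, reaching 16.5 mm from the axis, full depth, points along the station's -x give or take 0.5 rad: not told by this reading; find it by turning the shaft under light push, or by sight once the cover is open
- cover: hinged flat aluminium dust cover, 85 (x) x 151 (y) x 4 mm, 100 g. Origin on the hinge line; the plate reaches to -y of its frame, mid-thickness at z = 0. Closed it lies level; it opens by its -y edge rising, up to 2.3 rad, about the station's -x. The angle of its z axis from vertical is the opening. The stiff hinge stays where it is left and needs about 0.2 N m (2 N at the lip)
- lip (a point): middle of the cover's free edge, mid-thickness, 151 mm from the hinge line; closed, it overhangs the front rest by 13 mm
- blade: loose flat pry blade, 130 g, lying flat on the bench: black handle 120 mm long (x from -85 to +35), 24 mm wide (y), 22 mm high, then a steel blade 95 mm long, 18 mm wide and 3 mm thick, pointing along +x. Origin at the underside, close to the balance point, a good place to grip across y
- tip (a point): tip of the pry blade, 130 mm ahead (+x) of blade and 11 mm above the handle's underside, at mid-thickness; axes as the blade's
- rack: fixed grey plastic block 180 (x) x 75 x 45 mm high with two holes 34 mm wide, 100 mm apart along x, in which the two stub shafts stand; origin underside centre
- shaft: steel stub shaft, 90 mm long, about 320 g, upright in either hole of the rack, its collar on the rack's top (origin then 5 mm above the bench). Origin at the centre of its lower end, z up. Round 20 mm journal from 0 to 40 mm (end chamfered over 4 mm), collar 44 mm in diameter from 40 to 46 mm, hex head from 46 to 90 mm. Fully home the origin is 40 mm below bore
- hex (a point): centre of the shaft's hex head, 68 mm above its lower end, axes as the shaft's: 24 mm across flats, 44 mm high; one pair of flats is square to the shaft's x, the others 60 degrees to either side. A dark groove on its top, from the axis towards +x, points the way of the key
- key (a point): middle of the shaft's key, 24 mm above its lower end, on its +x side, axes as the shaft's: 8 mm wide, reaching 15 mm from the axis, from 12 to 36 mm above the lower end, so the first 12 mm of the shaft are plain and enter the bore at any turn
- idler: other stub shaft in the rack, same collar but no key and a round head 24 mm in diameter, 108 mm long in all; not used. Origin at its lower end
- bracket: loose angle-shaped end bracket 50 x 90 x 60 mm, not used; origin under its foot
- flange: loose round bearing flange, 64 mm in diameter, 20 mm high, not used; origin under its centre
- spare: loose spare pulley 88 mm in diameter, 38 mm high, not used; origin under its centre
- hexaxle: loose hex bar axle 150 mm long (x), 11.5 mm across flats, lying on the bench, not used; origin under its centre

How it is judged (in metres and radians):
On the way, in this order (a step that is already met when the one before it is completed fails the run):
1. the blade has started to lift the cover (contact force between blade and cover above 0.2 N and angle between cover's own z axis and vertical above 0.25 rad), for 0.04 s.
2. the cover is swung back past upright (angle between cover's own z axis and vertical above 1.62 rad), for 0.2 s.
3. the stub shaft is lifted clear of the rack (height (world z) of shaft above 0.05 m), for 0.1 s.
At the end, for the whole second after the job is handed in: Shaft home in the bore (axis within 3 mm, collar within 2.5 mm of the hub, tilt under 0.06 rad, still), gripped by its head, pressed on the hub with over 8 N; cover open over 1.62 rad; blade flat on the bench (horizontal distance between shaft and bore below 0.003 m and z of shaft in the frame of bore below -0.0375 m and angle between shaft's own z axis and vertical below 0.06 rad and linear speed of each of shaft, blade below 0.02 m/s and contact force between shaft and station above 8 N and contact force between the fingers and shaft above 3 N and z of the grasp point in the frame of shaft below 0.105 m and angle between cover's own z axis and vertical above 1.62 rad and height (world z) of blade below 0.015 m and angle between blade's own z axis and vertical below 0.15 rad); the arm keeps its last pose, push and grip.
It fails at once if the hand or arm touched the cover (contact force between any of the fingers, the arm and cover above 1 N).
It fails at once if another loose part was displaced (distance of any of idler, bracket, flange, spare, hexaxle from where it was at the start of the episode above 0.03 m).
It also fails if it takes over 72 s, if anything falls off the work surface, if the arm or the gripper's body presses on something with over 40 N, if the wrist force passes 120 N, or if a joint passes its speed limit or range.

ROBOT

A 6-joint arm with a two-finger parallel gripper is mounted at the origin on the work surface. World frame = base frame: x ahead of the robot, y to its left, z up, the work surface at z = 0. Lengths are in mm, angles in degrees, forces in N, time in s.
With the tool pointing down it reaches from about 350 to 850 mm from the base axis. Payload 8.1 kg.
Tool frame: the origin (TCP) lies midway between the tips of the shut fingers; the grasp point (between the pads) lies 19 mm behind it (hold_point_z is the distance from the TCP to the grasp point, in mm); z points along the fingers, y is the direction in which the jaws open and shut (so a half turn about z gives the same grasp; the last joint's range is limited). The gripper opens to 85 mm and grips with 20 to 120 N. Pads are 22 mm wide; open, the fingers measure 114 mm over their backs; the gripper's body (76 mm by 85 mm) begins 54 mm behind the grasp point. The pads swing forward as they close: fully open they stand 13 mm farther back than shut.
Start: joints at [-79.148, 7.471, 85.268, -0, 87.261, -4.893], TCP at [162.833, -577.487, 231.292] pointing down, gripper open.
Joint ranges: [-169.43, 169.43], [-51.17, 129.36], [1.28, 143.12], [-76.62, 256.62], [0, 156.53], [-152.29, 152.29]. Speed limits (degrees/s): [136.94, 136.94, 159.86, 180, 180, 180].

INTERFACE

Orientations are given as [roll, pitch, yaw] about the fixed x, y, z axes, in that order (R = Rz(yaw) Ry(pitch) Rx(roll)).
In Python, from bench import sense, snapshot, camera_params, hand_in, hold_point_z gives the robot as it stands.
- The arm moves only by the tool servo_tool, never from a script. Its argument "motion" is a list of rows, each a list of 7 numbers: the finger opening in mm, from 0 to 85.4, then the shift along the tool's x, y, z in mm, then the turn, a rotation vector about the tool's x, y, z in rad. A call has 1 to 10 rows; each row shifts and turns the pose as measured when the row begins, along the tool's axes as they then stand; what a row does not reach is not made up. A row lasts 1/10 s, in which the tool goes at most 50 mm and 8.59 degrees, less where a joint would pass 70% of its speed; a pose out of reach is approached as far as the arm can. A call with a gripper value outside its range is refused whole. The fingers move at their own pace and stop on an object; "force" is the grip in N (left out, the last holds). Time passes only in rows, so rows that do not move let the fingers close. It gives the time, the measured TCP pose, the force and the opening at its end, in the units of the state.
- sense(): the state, without advancing time (a new reading comes with each control period).
- snapshot(name): name is "scene" or "side" or "wrist"; returns the picture (400x640x3 uint8, blue, green, red); there is no depth.
- camera_params(name): a dict with "fx", "fy", "cx", "cy" (pixels), "R" (3x3) and "t" (3): a world point X has camera coordinates R X + t; the wrist camera has in their place "tool_from_camera" (4x4, takes a point from camera to tool coordinates, whose origin is the TCP and whose axes are the flange's). Camera axes: x right, y down, z forward; pixel columns grow to the right and rows downward; lengths in mm; the calibration is good to about 2 mm. A picture is of the moment at which its call begins: read the wrist's pose just before it. camera_params takes no time and is no camera call.
- hand_in(): hands the job in, once; it reports no verdict.
The state is a dict: "time": time; "joint_pos": joint angles; "qd": joint speeds; "joint_efforts": joint torques, N m; "tool_pos": TCP position; "tcp_rot": TCP orientation; "ft_force": force on the tool from outside, world axes, zero at the start; "wrist_torque": the same for the moment, N m; "finger_gap": finger opening in mm.
Only numpy, scipy, OpenCV 4.12 (cv2) and the standard library are available. Lean on these libraries where they do the work, as an engineer would, in place of code of your own. Each camera call takes 0.05 s, during which the arm holds its last target. There are 200 camera calls.

## Working session

There is one attempt and no reset: what is moved stays moved. The work goes in short steps, Python scripts to look and compute and a tool call to move; the robot and the scene stay as the last step left them, time stands still between calls to the robot, and variables do not carry over. Pictures are saved under pics/ and viewed, about 8 in all and at most 12, crops included, and the job is handed in when it is done.

Besides the shell and the picture viewer there is one more tool, called as name([rows], argument=value, ...), one row to a line, values as JSON. servo_tool: Moves the arm, as the interface text tells. Its arguments: {"type":"object","properties":{"motion":{"type":"array"},"force":{"type":"number"}},"required":["motion"]}

```bash
ls; mkdir -p pics; python3 - <<'E'
from bench import *
import cv2
print(sense(), hold_point_z)
for n in("scene","side"):
    print(n,camera_params(n)); cv2.imwrite(f"pics/{n}0.png",snapshot(n))
print(camera_params("wrist")); cv2.imwrite("pics/wrist0.png",snapshot("wrist"))
E
```

```text
pics
{'time': 0.0, 'joint_pos': array([-7.91477761e+01,  7.51497803e+00,  8.53272031e+01,  8.66751463e-04,
        8.72594097e+01, -4.89327873e+00]), 'qd': array([-0.04046594, -0.02383912,  0.03865727,  0.03024223,  0.07810231,
       -0.05260111]), 'joint_efforts': array([ 2.25461531e-04, -5.69385731e+01, -5.00562215e+01, -1.47450542e-04,
        1.45944738e-02,  3.98358338e-06]), 'tool_pos': array([ 162.74563358, -576.968159  ,  230.2656572 ]), 'tcp_rot': array([-1.79898853e+02, -9.52822880e-03,  1.57454520e+01]), 'ft_force': array([ 0.07299518, -0.4396879 ,  0.0556236 ]), 'wrist_torque': array([ 0.03654409, -0.04874954,  0.01434959]), 'finger_gap': 85.30831240521466} 18.700000000000003
scene {'fx': 449.9812939159312, 'fy': 449.9812939159312, 'cx': 328.2980172119909, 'cy': 208.87532181964036, 'R': array([[ 0.64549119,  0.76367711,  0.01176409],
       [ 0.52468142, -0.43218401, -0.73343465],
       [-0.555023  ,  0.479598  , -0.67965817]]), 't': array([-351.58310679, -242.74215401, 1468.20831713])}
side {'fx': 465.9852750223628, 'fy': 465.9852750223628, 'cx': 323.72846934064114, 'cy': 209.03490643097564, 'R': array([[-0.97411643, -0.22561744,  0.01392689],
       [-0.11997004,  0.46379396, -0.87778263],
       [ 0.19158386, -0.85673329, -0.47885665]]), 't': array([556.75303649, 143.22351771, 950.68711869])}
{'fx': 300.81640444463164, 'fy': 300.81640444463164, 'cx': 316.8069816853391, 'cy': 197.85112208299608, 'tool_from_camera': array([[-3.94248138e-04, -9.45575566e-01, -3.25402357e-01,
         8.33118921e+01],
       [ 9.99999915e-01, -4.11323299e-04, -1.63208535e-05,
         4.18900890e-01],
       [-1.18412971e-04, -3.25402336e-01,  9.45575648e-01,
        -1.43341333e+02],
       [ 0.00000000e+00,  0.00000000e+00,  0.00000000e+00,
         1.00000000e+00]])}
```

View pics/scene0.png

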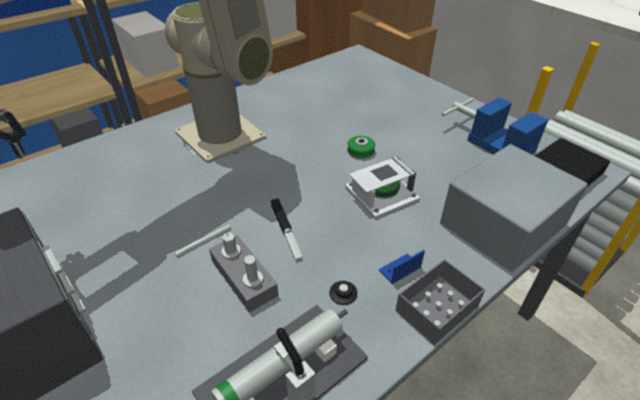

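View pics/side0.png

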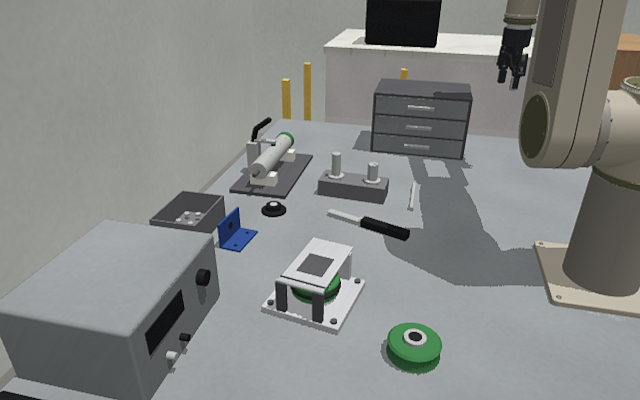

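```bash
python3 - <<'E'
import cv2
a=cv2.imread("pics/scene0.png")[125:315,165:435]; b=cv2.imread("pics/side0.png")[140:380,180:450]
cv2.imwrite("pics/sc1.png",cv2.resize(a,None,fx=2.95,fy=2.95,interpolation=cv2.INTER_CUBIC))
cv2.imwrite("pics/sd1.png",cv2.resize(b,None,fx=2.5,fy=2.5,interpolation=cv2.INTER_CUBIC))
E
```

```text
(no output)
```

View pics/sc1.png

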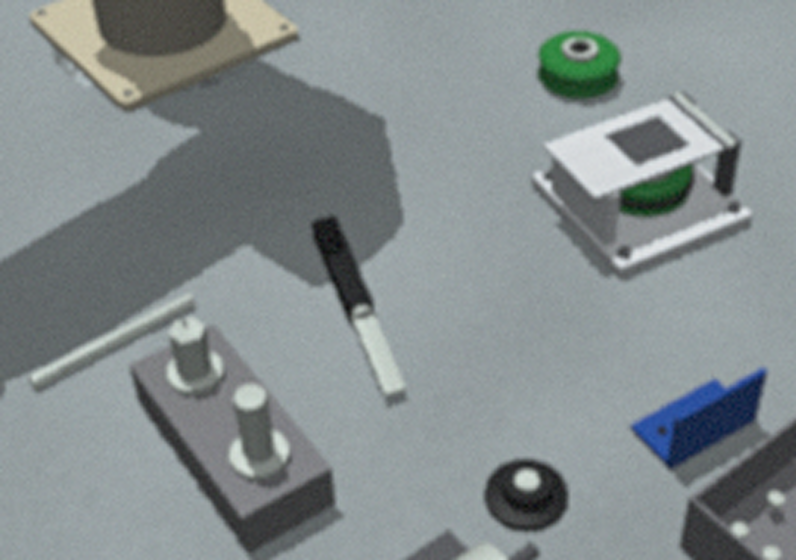

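View pics/sd1.png

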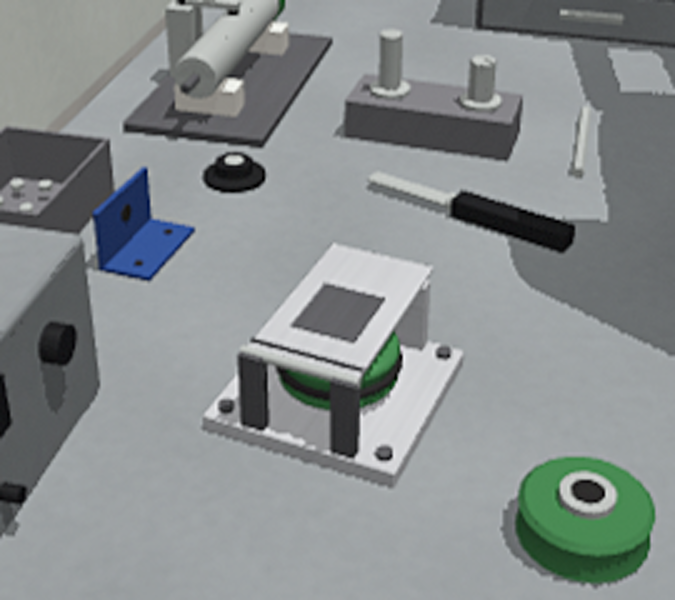

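```bash
cat > h.py <<'E'
import numpy as np, cv2
from bench import *
from scipy.optimize import least_squares
from scipy.spatial.transform import Rotation as Ro
def T():
    s=sense(); return Ro.from_euler('xyz',s['tcp_rot'],degrees=True).as_matrix(), s['tool_pos']
def proj(n,X,RT=None):
    c=camera_params(n); X=np.atleast_2d(X)
    if n=='wrist':
        M=c['tool_from_camera']; R,t=RT or T()
        Y=((X-t)@R-M[:3,3])@M[:3,:3]
    else: Y=X@c['R'].T+c['t']
    return np.c_[c['fx']*Y[:,0]/Y[:,2]+c['cx'],c['fy']*Y[:,1]/Y[:,2]+c['cy']]
def fit(obs,x0,RT=None):  # obs: (cam,(u,v),(x,y,z local)); returns x,y,yaw
    def P(p,l): c,s=np.cos(p[2]),np.sin(p[2]); return np.array([p[0]+c*l[0]-s*l[1],p[1]+s*l[0]+c*l[1],l[2]])
    f=lambda p: np.concatenate([proj(n,P(p,l),RT)[0]-uv for n,uv,l in obs])
    r=least_squares(f,x0,x_scale=[100,100,1]); return r.x,r.fun.reshape(-1,2)
sc=lambda u,v:('scene',(165+u/2.95,125+v/2.95)); sd=lambda u,v:('side',(180+u/2.5,140+v/2.5))
def tonext(target,rpy):
    "tool-frame shift and rotvec from present pose to target"
    R,t=T(); G=Ro.from_euler('xyz',rpy,degrees=True).as_matrix()
    return R.T@(np.array(target)-t), Ro.from_matrix(R.T@G).as_rotvec()
E
python3 - <<'E'
from h import *
np.set_printoptions(precision=2,suppress=True)
for n in('scene','side'):
    c=camera_params(n); print(n,-c['R'].T@c['t'])
S=[(*sc(545,147),(-42.5,-85,78)),(*sc(598,195),(42.5,-85,78)),(*sc(617,263),(75,-75,15)),(*sc(750,211),(75,75,15)),(*sc(533,176),(-75,-75,15)),
(*sd(333,243),(42.5,-85,78)),(*sd(433,265),(-42.5,-85,78)),(*sd(395,470),(-75,75,15)),(*sd(463,350),(-75,-75,15)),(*sd(205,414),(75,75,15))]
B=[(*sc(325,222),(-85,0,20)),(*sc(362,312),(35,0,20)),(*sc(395,391),(130,0,11)),(*sd(371,180),(130,0,11)),(*sd(455,203),(35,0,13)),(*sd(570,232),(-85,0,15))]
H=[(*sc(188,325),(0,0,95)),(*sd(483,60),(0,0,95))]
I=[(*sc(251,392),(0,0,113)),(*sd(391,34),(0,0,113))]
for nm,o in zip('SBHI',(S,B,H,I)):
    best=min((fit(o,(500,0,a)) for a in(0,1.5,3,-1.5)),key=lambda r:(r[1]**2).sum()); print(nm,best[0],best[1].round(1).tolist())
E
```

```text
scene [1169.2  -540.56  823.98]
side [377.39 873.67 573.21]
S [542.68 196.13  -0.16] [[-1.0, -1.9], [-0.9, -0.2], [1.1, 0.8], [0.9, -0.5], [-1.1, -1.4], [-0.4, -0.6], [-0.3, -0.1], [0.3, 0.4], [0.2, -1.0], [-1.2, -0.3]]
B [468.9  -87.29  -0.34] [[-1.1, -1.7], [-0.4, -2.5], [0.4, 0.0], [-0.7, -2.1], [-0.9, -1.5], [-0.7, 0.6]]
H [ 498.71 -253.73    3.  ] [[0.0, 0.1], [0.1, 0.0]]Traceback (most recent call last):
  File "<stdin>", line 11, in <module>
  File "<stdin>", line 11, in <genexpr>
  File "h.py", line 17, in fit
    r=least_squares(f,x0,x_scale=[100,100,1]); return r.x,r.fun.reshape(-1,2)
    return func(*args, **kwargs)
    result = trf(vector_fun.fun, vector_fun.jac, x0, f0, J0, lb, ub, ftol, xtol,
                 gtol, max_nfev, x_scale, loss_function, tr_solver,
                 tr_options.copy(), verbose, callback=callback_wrapped)
    return trf_no_bounds(
        fun, jac, x0, f0, J0, ftol, xtol, gtol, max_nfev, x_scale,
        loss_function, tr_solver, tr_options, verbose, callback=callback)
    f_new = fun(x_new)
    self._update_fun()
    ~~~~~~~~~~~~~~~~^^
    self.f = self.fun_wrapped(xp_copy(self.x))
             ~~~~~~~~~~~~~~~~^^^^^^^^^^^^^^^^^
    return np.atleast_1d(self.fun(x))
                         ~~~~~~~~^^^
    return self.f(x, *self.args, **self.kwargs)
           ~~~~~~^^^^^^^^^^^^^^^^^^^^^^^^^^^^^^
  File "h.py", line 16, in <lambda>
    f=lambda p: np.concatenate([proj(n,P(p,l),RT)[0]-uv for n,uv,l in obs])
                                ~~~~^^^^^^^^^^^^^
  File "h.py", line 8, in proj
    c=camera_params(n); X=np.atleast_2d(X)
ValueError: time passes only in moves, steps and waits
```

```bash
cat >> h.py <<'E'
import functools, bench
camera_params=functools.cache(bench.camera_params)
np.set_printoptions(precision=3,suppress=True)
def plan(target,rpy,n,start=None):
    "print n rows (tool shift, rotvec) for straight line with even turning"
    R,t=start or T(); G=Ro.from_euler('xyz',rpy,degrees=True).as_matrix()
    w=Ro.from_matrix(R.T@G).as_rotvec()/n; d=(np.array(target)-t)/n
    for i in range(n):
        Ri=R@Ro.from_rotvec(w*i).as_matrix(); print((Ri.T@d).round(1).tolist(),w.round(3).tolist())
def show(tag=''):
    s=sense(); print(tag,round(s['time'],2),s['tool_pos'].round(1),s['tcp_rot'].round(1),s['joint_pos'].round(0),s['ft_force'].round(1),round(s['finger_gap'],1))
E
python3 - <<'E'
from h import *
plan((440,-77,170),(180,0,-19.5),16)
E
```

```text
[25.2, -25.4, 3.8] [-0.0, 0.0, 0.038]
[24.2, -26.3, 3.8] [-0.0, 0.0, 0.038]
[23.1, -27.2, 3.8] [-0.0, 0.0, 0.038]
[22.1, -28.1, 3.8] [-0.0, 0.0, 0.038]
[21.0, -28.9, 3.8] [-0.0, 0.0, 0.038]
[19.8, -29.7, 3.8] [-0.0, 0.0, 0.038]
[18.7, -30.5, 3.8] [-0.0, 0.0, 0.038]
[17.5, -31.2, 3.8] [-0.0, 0.0, 0.038]
[16.3, -31.8, 3.8] [-0.0, 0.0, 0.038]
[15.1, -32.4, 3.8] [-0.0, 0.0, 0.038]
[13.8, -33.0, 3.8] [-0.0, 0.0, 0.038]
[12.5, -33.5, 3.8] [-0.0, 0.0, 0.038]
[11.2, -33.9, 3.8] [-0.0, 0.0, 0.038]
[9.9, -34.3, 3.8] [-0.0, 0.0, 0.038]
[8.6, -34.7, 3.8] [-0.0, 0.0, 0.038]
[7.3, -35.0, 3.8] [-0.0, 0.0, 0.038]
```

servo_tool([
  [85,25,-25,4,0,0,0.04],
  [85,24,-26,4,0,0,0.04],
  [85,23,-27,4,0,0,0.04],
  [85,22,-28,4,0,0,0.04],
  [85,21,-29,4,0,0,0.04],
  [85,20,-30,4,0,0,0.04],
  [85,19,-30.5,4,0,0,0.04],
  [85,17.5,-31,4,0,0,0.04],
  [85,16,-32,4,0,0,0.04],
  [85,15,-32.5,4,0,0,0.04],
], force=100)

```text
time: 1.15
tool_pos: [342.5, -258.0, 186.0]
tcp_rot: [-179.8, 0.2, -8.5]
ft_force: [0.8, -0.6, 0.0]
finger_gap: 84.7
```

servo_tool([
  [85,14,-33,4,0,0,0.04],
  [85,12.5,-33.5,4,0,0,0.04],
  [85,11,-34,4,0,0,0.04],
  [85,10,-34,4,0,0,0.04],
  [85,9,-35,4,0,0,0.04],
  [85,7,-35,4,0,0,0.04],
  [85,7,-35,4,0,0,0.04],
  [85,0,0,0,0,0,0],
])

```text
time: 1.95
tool_pos: [479.3, -32.0, 156.1]
tcp_rot: [-179.8, 0.2, -25.1]
ft_force: [-0.0, 0.3, 0.8]
finger_gap: 85.1
```

```bash
python3 - <<'E'
from h import *
show(); cv2.imwrite('pics/w1.png',snapshot('wrist'))
print(proj('wrist',[[469,-87,22],[499,-254,95]]))
E
```

```text
1.95 [479.3 -32.  156.1] [-179.8    0.2  -25.1] [-10.  -8. 109.   0.  80. 105.] [-0.   0.3  0.8] 85.1
[[371.99  171.468]
 [630.079  44.494]]
```

View pics/w1.png

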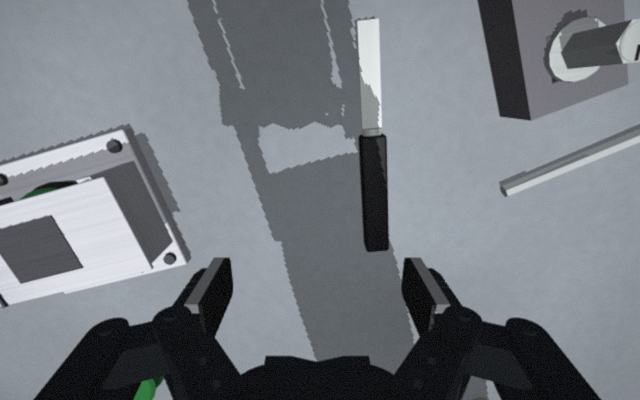

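```bash
python3 - <<'E'
from h import *
w=lambda u,v:('wrist',(u,v))
S=[(*sc(545,147),(-42.5,-85,78)),(*sc(598,195),(42.5,-85,78)),(*sc(617,263),(75,-75,15)),(*sc(750,211),(75,75,15)),(*sc(533,176),(-75,-75,15)),
(*sd(333,243),(42.5,-85,78)),(*sd(433,265),(-42.5,-85,78)),(*sd(395,470),(-75,75,15)),(*sd(463,350),(-75,-75,15)),(*sd(205,414),(75,75,15))]
W=[(*w(128,125),(75,-75,15)),(*w(188,262),(-75,-75,15)),(*w(105,179),(42.5,-85,78))]
B=[(*w(375,250),(-85,0,22)),(*w(372,137),(35,0,20)),(*w(369,18),(130,0,12.5))]
for o,x in((S,(543,196,-.16)),(W,(543,196,-.16)),(S+W,(543,196,-.16)),(B,(469,-87,-.34))):
    a,b=fit(o,x,T()); print(a,b.round(1).tolist())
R,t=T()
a=fit(B,(469,-87,-.34),(R,t))[0]
plan((a[0],a[1],60),(180,0,np.degrees(a[2])),3); print(np.degrees(a[2]))
E
```

```text
[542.682 196.132  -0.164] [[-1.0, -1.9], [-0.9, -0.2], [1.1, 0.8], [0.9, -0.5], [-1.1, -1.4], [-0.4, -0.6], [-0.3, -0.1], [0.3, 0.4], [0.2, -1.0], [-1.2, -0.3]]
[543.28  191.5    -0.194] [[-2.0, 2.4], [-0.6, 2.3], [2.1, -3.5]]
[542.774 192.592  -0.184] [[-2.0, -1.8], [-2.6, 0.1], [-0.6, 1.3], [-0.1, 0.5], [-1.9, -1.4], [0.9, -1.5], [0.7, -0.6], [-0.5, -0.7], [1.0, -1.4], [-0.9, -2.2], [-3.8, 2.8], [-0.9, 2.3], [0.4, -3.3]]
[467.537 -87.882  -0.359] [[-0.2, 1.6], [0.4, -2.2], [-0.2, 0.7]]
[4.5, 18.1, 32.0] [-0.001, 0.001, -0.026]
[4.0, 18.2, 32.0] [-0.001, 0.001, -0.026]
[3.5, 18.2, 32.0] [-0.001, 0.001, -0.026]
-20.569467435772165
```

servo_tool([
  [60,4.5,18,32,0,0,-0.026],
  [50,4,18,32,0,0,-0.026],
  [50,3.5,18,28,0,0,-0.026],
  [50,0,0,0,0,0,0],
])

```text
time: 2.4
tool_pos: [467.4, -90.6, 62.8]
tcp_rot: [-179.9, 0.1, -20.2]
ft_force: [-1.0, 0.2, -0.4]
finger_gap: 49.7
```

```bash
python3 - <<'E'
from h import *
show(); plan((467.5,-88,2),(180,0,-20.6),3)
E
```

```text
2.4 [467.4 -90.6  62.8] [-179.9    0.1  -20.2] [-17.  -3. 114.   0.  69.  93.] [-1.   0.2 -0.4] 49.7
[-0.2, -0.8, 20.3] [-0.001, 0.0, 0.002]
[-0.2, -0.8, 20.3] [-0.001, 0.0, 0.002]
[-0.3, -0.8, 20.3] [-0.001, 0.0, 0.002]
```

servo_tool([
  [50,0,-1,20,0,0,0],
  [50,0,-1,20,0,0,0],
  [50,0,-1,15,0,0,0],
  [50,0,0,4,0,0,0],
  [50,0,0,0,0,0,0],
])

```text
time: 2.9
tool_pos: [469.9, -90.6, 7.4]
tcp_rot: [-179.8, -0.2, -20.6]
ft_force: [0.4, 1.1, 0.6]
finger_gap: 49.8
```

servo_tool([
  [50,-3,-1.6,4,0,0,0],
  [50,0,0,1,0,0,0],
  [20,0,0,0,0,0,0],
  [10,0,0,0,0,0,0],
  [10,0,0,0,0,0,0],
  [10,0,0,0,0,0,0],
  [10,0,0,0,0,0,0],
], force=110)

```text
time: 3.6
tool_pos: [470.5, -88.6, 6.8]
tcp_rot: [-179.8, -0.5, -20.6]
ft_force: [-0.3, -0.0, -1.5]
finger_gap: 21.7
```

servo_tool([
  [40,0,0,0,0,0,0],
  [40,-2,0,5,0,0,0],
  [40,-1,0,3,0,0,0],
  [40,0,0,1,0,0,0],
  [10,0,0,0,0,0,0],
  [10,0,0,0,0,0,0],
  [10,0,0,0,0,0,0],
  [10,0,0,0,0,0,0],
  [10,0,0,0,0,0,0],
], force=110)

```text
time: 4.5
tool_pos: [469.9, -89.1, 0.4]
tcp_rot: [-179.9, -0.8, -20.6]
ft_force: [-1.1, 0.0, 5.3]
finger_gap: 22.1
```

servo_tool([
  [10,0,0,-20,0,0,0],
  [10,0,0,-40,0,0,0],
  [10,0,0,-45,0,0,0],
  [10,0,0,-25,0,0,0],
])

```text
time: 4.9
tool_pos: [461.9, -86.6, 126.4]
tcp_rot: [-179.9, 0.2, -20.6]
ft_force: [0.3, -0.1, -1.2]
finger_gap: 22.0
```

```bash
python3 - <<'E'
from h import *
show(); plan((502,-42,120),(180,0,80.1),14)
E
```

```text
4.9 [461.9 -86.6 126.4] [-179.9    0.2  -20.6] [-17.  -9. 112.   0.  76.  94.] [ 0.3 -0.1 -1.2] 22.0
[1.6, -4.0, 0.5] [-0.0, 0.0, -0.126]
[2.0, -3.8, 0.5] [-0.0, 0.0, -0.126]
[2.5, -3.5, 0.5] [-0.0, 0.0, -0.126]
[2.9, -3.1, 0.5] [-0.0, 0.0, -0.126]
[3.3, -2.7, 0.5] [-0.0, 0.0, -0.126]
[3.6, -2.3, 0.5] [-0.0, 0.0, -0.126]
[3.9, -1.8, 0.5] [-0.0, 0.0, -0.126]
[4.1, -1.3, 0.5] [-0.0, 0.0, -0.126]
[4.2, -0.8, 0.5] [-0.0, 0.0, -0.126]
[4.3, -0.3, 0.5] [-0.0, 0.0, -0.126]
[4.3, 0.2, 0.5] [-0.0, 0.0, -0.126]
[4.2, 0.8, 0.5] [-0.0, 0.0, -0.126]
[4.1, 1.3, 0.5] [-0.0, 0.0, -0.126]
[3.9, 1.8, 0.5] [-0.0, 0.0, -0.126]
```

servo_tool([
  [10,2,-4,0,0,0,-0.126],
  [10,2,-4,0,0,0,-0.126],
  [10,2.5,-3.5,0,0,0,-0.126],
  [10,3,-3,0,0,0,-0.126],
  [10,3.3,-2.7,0,0,0,-0.126],
  [10,3.6,-2.3,0,0,0,-0.126],
  [10,4,-2,0,0,0,-0.126],
  [10,4,-1.3,0,0,0,-0.126],
  [10,4,-1,0,0,0,-0.126],
  [10,4,0,0,0,0,-0.126],
])

```text
time: 5.9
tool_pos: [489.9, -52.9, 125.8]
tcp_rot: [-179.8, -0.0, 54.3]
ft_force: [0.4, 0.6, -1.6]
finger_gap: 21.7
```

servo_tool([
  [10,4,0,0,0,0,-0.126],
  [10,4,1,0,0,0,-0.126],
  [10,4,1.3,0,0,0,-0.126],
  [10,4,2,0,0,0,-0.126],
  [10,0,0,0,0,0,0],
])

```text
time: 6.4
tool_pos: [498.1, -38.2, 121.3]
tcp_rot: [-179.4, -0.2, 84.6]
ft_force: [0.0, -0.2, -1.4]
finger_gap: 21.8
```

```bash
python3 - <<'E'
from h import *
show(); plan((501,-43,57),(180,0,80.1),4)
E
```

```text
6.4 [498.1 -38.2 121.3] [-179.4   -0.2   84.6] [-10.  -3. 108.   0.  76.  -5.] [ 0.  -0.2 -1.4] 21.8
[-1.2, 1.0, 16.1] [-0.003, -0.001, 0.02]
[-1.1, 1.0, 16.1] [-0.003, -0.001, 0.02]
[-1.1, 1.0, 16.1] [-0.003, -0.001, 0.02]
[-1.1, 0.9, 16.1] [-0.003, -0.001, 0.02]
```

servo_tool([
  [10,-2,1,16,0,0,0.02],
  [10,-2,1,16,0,0,0.02],
  [10,-2,1,16,0,0,0.02],
  [10,-2,1,12,0,0,0.02],
  [10,0,0,0,0,0,0],
])

```text
time: 6.9
tool_pos: [499.0, -46.7, 57.7]
tcp_rot: [-179.2, -0.1, 78.9]
ft_force: [0.1, 0.0, -1.6]
finger_gap: 21.8
```

```bash
python3 - <<'E'
from h import *
show(); R,t=T(); print(repr(R),repr(t))
a=snapshot('wrist');cv2.imwrite('pics/w2.png',a)
print('pred tip',proj('wrist',t+R@np.array([127.5,0,-10.6])))
b=snapshot('side')[215:285,250:380]
c=cv2.resize(b,None,fx=4.5,fy=4.5,interpolation=cv2.INTER_CUBIC)
cv2.imwrite('pics/w2c.png',np.vstack([cv2.copyMakeBorder(a[:260],0,0,0,0,0),cv2.copyMakeBorder(c,0,0,0,55,0)[:,:640]]))
E
```

```text
6.9 [499.  -46.7  57.7] [-179.2   -0.1   78.9] [-11.   2. 110.   0.  69.  -0.] [ 0.1  0.  -1.6] 21.8
array([[ 0.193,  0.981, -0.013],
       [ 0.981, -0.193,  0.005],
       [ 0.002, -0.013, -1.   ]]) array([499.009, -46.693,  57.683])
pred tip [[317.43  -30.882]]
```

View pics/w2c.png

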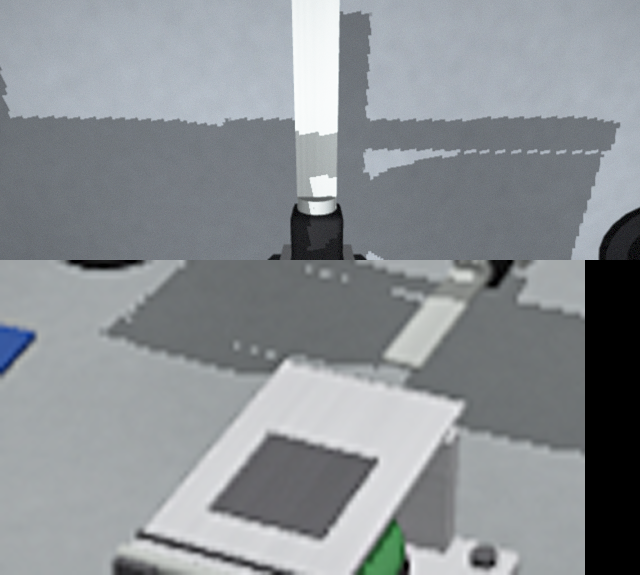

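```bash
python3 - <<'E'
from h import *
R,t=T()
tip=[t+R@np.array([127.5,y,-11]) for y in(9,-9)]
print(proj('side',tip), 'meas [335.6,236.6],[345.1,238.8]'); print(np.array(tip))
for p in((542.7,196.1,-.164),(543,194.5,-.172),(543.3,191.5,-.194)):
    c,s=np.cos(p[2]),np.sin(p[2]); print(p,proj('side',[[p[0]+c*x+s*85,p[1]+s*x-c*85,78] for x in(42.5,-42.5)]).ravel(),'meas 314.4,237.2; 352.9,246.8', proj('scene',[[p[0]+c*x+s*85,p[1]+s*x-c*85,78] for x in(42.5,-42.5)]).ravel(), (165+598/2.95,125+195/2.95,165+545/2.95,125+147/2.95))
E
```

```text
[[333.847 234.801]
 [342.003 236.72 ]] meas [335.6,236.6],[345.1,238.8]
[[533.551  76.656  70.689]
 [515.885  80.1    70.885]]
(542.7, 196.1, -0.164) [312.786 236.581 352.919 245.931] meas 314.4,237.2; 352.9,246.8 [366.746 190.86  348.749 172.942] (367.7118644067797, 191.10169491525423, 349.74576271186436, 174.83050847457628)
(543, 194.5, -0.172) [313.216 236.141 353.18  245.638] meas 314.4,237.2; 352.9,246.8 [366.114 191.071 348.35  173.056] (367.7118644067797, 191.10169491525423, 349.74576271186436, 174.83050847457628)
(543.3, 191.5, -0.194) [314.476 235.338 354.027 245.258] meas 314.4,237.2; 352.9,246.8 [364.635 191.314 347.523 173.066] (367.7118644067797, 191.10169491525423, 349.74576271186436, 174.83050847457628)
```

servo_tool([
  [10,10,0,2,0,0,-0.01],
  [10,10,0,0.5,0,0,-0.01],
  [10,10,0,0,0,0,0],
  [10,10,0,0,0,0,0],
  [10,6,0,0,0,0,0],
  [10,0,0,0,0,0,0],
])

```text
time: 7.6
tool_pos: [511.7, 3.6, 60.6]
tcp_rot: [-179.7, -0.2, 80.3]
ft_force: [-0.3, -0.2, -2.0]
finger_gap: 21.7
```

```bash
python3 - <<'E'
from h import *
show(); R,t=T(); print(R)
E
```

```text
7.6 [511.7   3.6  60.6] [-179.7   -0.2   80.3] [ -5.   3. 109.   0.  69.   4.] [-0.3 -0.2 -2. ] 21.7
[[ 0.169  0.986 -0.004]
 [ 0.986 -0.169  0.004]
 [ 0.003 -0.005 -1.   ]]
```

servo_tool([
  [10,0,0,-8,0,0,0],
  [10,1,0,-8,0,0,0],
  [10,1,0,-8,0,0,0],
  [10,2,0,-8,0,0,0],
  [10,2,0,-8,0,0,0],
])

```text
time: 8.1
tool_pos: [511.5, 8.8, 102.5]
tcp_rot: [-179.5, -0.1, 80.2]
ft_force: [0.6, 0.8, -3.3]
finger_gap: 22.0
```

```bash
cat > st.py <<'E'
from h import *
R,t=T(); show()
tip=t+R@np.array([127.5,0,-11]); d=tip-[542.9,195,0]; c,s=np.cos(-.17),np.sin(-.17)
x,y=c*d[0]+s*d[1],-s*d[0]+c*d[1]; r=np.hypot(66-y,tip[2]-76); print('tip x,y,z',round(x,1),round(y,1),round(tip[2],1),'theta',round(np.arctan2(tip[2]-74,66-y),2),'r',round(r,1))
E
python3 st.py
```

```text
8.1 [511.5   8.8 102.5] [-179.5   -0.1   80.2] [ -5.   0. 107.   0.  74.   5.] [ 0.6  0.8 -3.3] 22.0
tip x,y,z 0.7 -61.3 113.7 theta 0.3 r 132.8
```

servo_tool([
  [10,3,0,-9,0,0,0],
  [10,4,0,-8.5,0,0,0],
  [10,5,0,-8,0,0,0],
  [10,5,0,-8,0,0,0],
  [10,6,0,-7.5,0,0,0],
  [10,7,0,-7,0,0,0],
  [10,7,0,-7,0,0,0],
  [10,7,0,-6.5,0,0,0],
])

```text
time: 8.9
tool_pos: [520.4, 55.1, 170.8]
tcp_rot: [-179.6, -0.1, 80.2]
ft_force: [-0.2, 0.1, -3.6]
finger_gap: 21.9
```

```bash
python3 st.py
```

```text
8.9 [520.4  55.1 170.8] [-179.6   -0.1   80.2] [  0.  -2. 101.   0.  81.  10.] [-0.2  0.1 -3.6] 21.9
tip x,y,z 1.7 -14.2 182.0 theta 0.93 r 133.0
```

servo_tool([
  [10,8,0,-5,0,0,0],
  [10,8,0,-4.5,0,0,0],
  [10,8,0,-4,0,0,0],
  [10,8,0,-3,0,0,0],
  [10,8.5,0,-2.5,0,0,0],
  [10,9,0,-2,0,0,0],
  [10,9,0,-1,0,0,0],
  [10,9,0,-0.5,0,0,0],
])

```text
time: 9.7
tool_pos: [533.6, 128.0, 196.5]
tcp_rot: [-179.7, -0.1, 80.2]
ft_force: [0.1, -1.4, -0.4]
finger_gap: 21.9
```

```bash
python3 st.py
```

```text
9.7 [533.6 128.  196.5] [-179.7   -0.1   80.2] [ 8.  1. 96.  0. 84. 18.] [ 0.1 -1.4 -0.4] 21.9
tip x,y,z 2.4 59.9 207.8 theta 1.53 r 131.9
```

servo_tool([
  [10,9,0,0.5,0,0,0],
  [10,9,0,1,0,0,0],
  [10,9,0,2,0,0,0],
  [10,9,0,2.5,0,0,0],
  [10,8,0,3,0,0,0],
  [10,8,0,4,0,0,0],
  [10,3,0,2,0,0,0],
])

```text
time: 10.4
tool_pos: [543.8, 188.5, 180.0]
tcp_rot: [-179.7, -0.2, 80.2]
ft_force: [-0.3, -0.2, -1.1]
finger_gap: 21.7
```

```bash
python3 st.py; python3 - <<'E'
from h import *
a=snapshot('side')[160:300,230:400]; cv2.imwrite('pics/c1.png',cv2.resize(a,None,fx=3.5,fy=3.5))
E
```

```text
10.4 [543.8 188.5 180. ] [-179.7   -0.2   80.2] [14.  6. 93.  0. 82. 24.] [-0.3 -0.2 -1.1] 21.7
tip x,y,z 2.1 121.2 191.5 theta 2.01 r 128.0
```

View pics/c1.png

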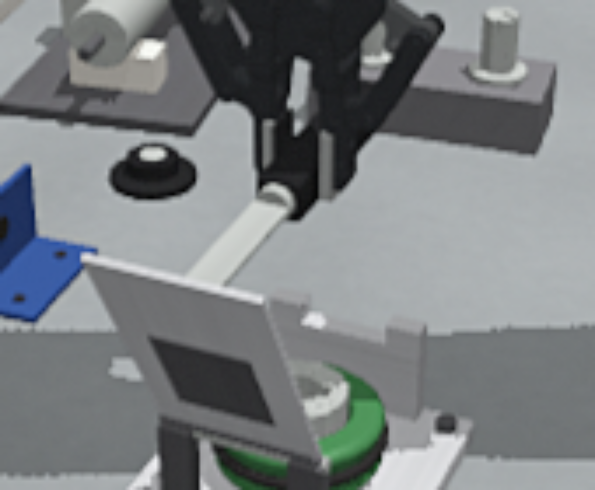

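servo_tool([
  [10,-15,0,0,0,0,0],
  [10,-25,0,0,0,0,0],
  [10,-30,0,0,0,0,0],
  [10,-30,0,0,0,0,0],
  [10,-30,0,0,0,0,0],
  [10,-30,0,0,0,0,0],
  [10,-30,0,10,0,0,0],
  [10,-30,0,20,0,0,0],
  [10,-20,0,30,0,0,0],
  [10,0,0,30,0,0,0],
])

```text
time: 11.45
tool_pos: [501.4, -65.5, 92.0]
tcp_rot: [179.7, 0.1, 80.2]
ft_force: [0.6, 0.1, -1.2]
finger_gap: 21.5
```

```bash
python3 - <<'E'
from h import *
show(); plan((499,-60,25),(180,0,80.2),3)
E
```

```text
11.45 [501.4 -65.5  92. ] [179.7   0.1  80.2] [-13.  -1. 109.  -0.  72.  -3.] [ 0.6  0.1 -1.2] 21.5
[1.7, -1.2, 22.3] [0.002, 0.0, 0.0]
[1.7, -1.2, 22.3] [0.002, 0.0, 0.0]
[1.7, -1.1, 22.3] [0.002, 0.0, 0.0]
```

servo_tool([
  [10,0,0,22,0,0,0],
  [10,0,0,22,0,0,0],
  [10,0,0,20,0,0,0],
  [10,0,0,10,0,0,0],
  [10,0,0,4,0,0,0],
  [10,0,0,0,0,0,0],
])

```text
time: 12.05
tool_pos: [495.1, -71.4, 7.4]
tcp_rot: [-179.9, 0.1, 79.8]
ft_force: [-0.0, 0.3, -1.1]
finger_gap: 21.9
```

servo_tool([
  [10,0,0,3,0,0,0],
  [10,0,0,2.5,0,0,0],
  [10,0,0,2,0,0,0],
  [10,0,0,0,0,0,0],
])

```text
time: 12.45
tool_pos: [497.8, -72.2, 2.7]
tcp_rot: [179.8, 0.2, 79.9]
ft_force: [-0.2, 0.3, -0.3]
finger_gap: 21.7
```

servo_tool([
  [10,0,0,2,0,0,0],
  [10,0,0,2,0,0,0],
  [10,0,0,1,0,0,0],
])

```text
time: 12.75
tool_pos: [498.6, -72.4, 0.6]
tcp_rot: [179.8, 0.2, 79.9]
ft_force: [-7.4, 1.9, 13.7]
finger_gap: 22.0
```

servo_tool([
  [45,0,0,0,0,0,0],
  [45,0,0,0,0,0,0],
  [45,0,0,-20,0,0,0],
  [45,0,0,-40,0,0,0],
  [45,0,0,-45,0,0,0],
  [45,-30,5,-40,0,0,0],
  [45,-40,7,-30,0,0,0],
  [45,-40,7,-10,0,0,0],
  [45,-40,7,0,0,0,0],
  [45,-25,5,0,0,0,0],
])

```text
time: 13.75
tool_pos: [498.6, -252.4, 194.4]
tcp_rot: [179.6, 0.3, 80.4]
ft_force: [-0.5, 0.4, 0.2]
finger_gap: 44.9
```

servo_tool([
  [45,0,0,0,0,0,0],
])

```text
time: 13.85
tool_pos: [498.5, -255.7, 194.8]
tcp_rot: [179.5, 0.4, 80.2]
ft_force: [0.7, -0.2, 0.1]
finger_gap: 45.2
```

```bash
python3 - <<'E'
from h import *
show(); R,t=T(); np.savez('w3.npz',R=R,t=t)
a=snapshot('wrist'); cv2.imwrite('pics/w3.png',a)
p=proj('wrist',[498.7,-253.7,95],(R,t))[0]; print(p)
u,v=int(p[0])-100,max(int(p[1])-80,0); print(u,v)
b=snapshot('side')[180:260,290:420]
c=cv2.resize(a[v:v+150,max(u,0):max(u,0)+200],None,fx=4,fy=4,interpolation=cv2.INTER_CUBIC)
cv2.imwrite('pics/w3c.png',c)
E
```

```text
13.85 [ 498.5 -255.7  194.8] [179.5   0.4  80.2] [-32.   2.  95.  -0.  83. -22.] [ 0.7 -0.2  0.1] 45.2
[316.159 194.322]
216 114
```

View pics/w3c.png

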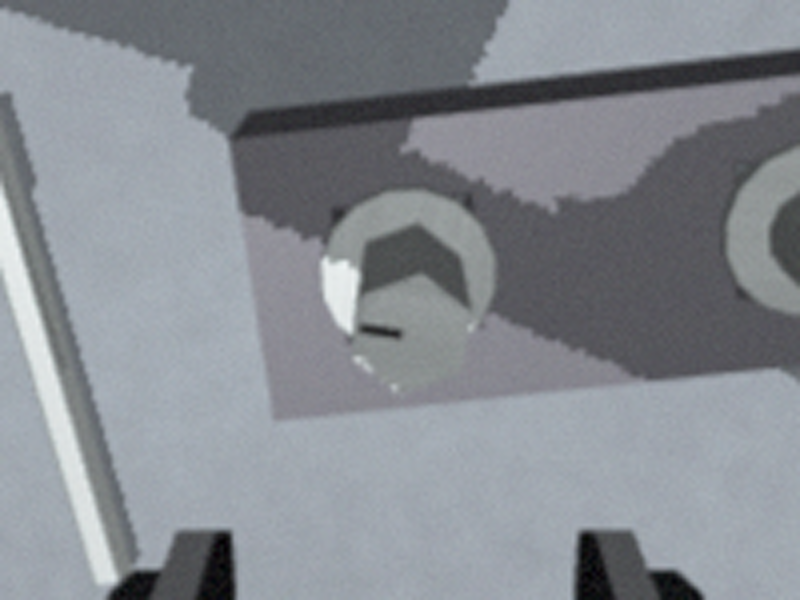

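```bash
cat >> h.py <<'E'
def unproj(uv,z,RT):
    c=camera_params('wrist'); M=c['tool_from_camera']; R,t=RT
    d=np.c_[(np.array(uv)-[c['cx'],c['cy']])/c['fx'],np.ones(len(uv))]@(R@M[:3,:3]).T; o=t+R@M[:3,3]
    return o+d*((z-o[2])/d[:,2])[:,None]
E
python3 - <<'E'
from h import *
f=np.load('w3.npz'); RT=(f['R'],f['t'])
c=lambda L:np.array(L)/4+[216,114]
V=unproj(c([(420,272),(468,308),(462,365),(405,393),(353,338),(360,292)]),95,RT)
print(V.mean(0)); d=V-V.mean(0); print(np.degrees(np.arctan2(d[:,1],d[:,0])),np.hypot(d[:,0],d[:,1]))
g=unproj(c([(402,334),(361,327)]),95,RT); e=g[1]-g[0]; print('groove',np.degrees(np.arctan2(e[1],e[0])),e)
C=unproj(c([(411,275)]),51,RT); print('collar',C)
E
```

```text
[ 500.682 -255.703   95.   ]
[  72.099   11.004  -47.258 -105.079  179.735  133.151] [12.676 12.841 13.77  14.901 12.664 13.608]
groove 159.7198316442837 [-8.337  3.081 -0.   ]
collar [[ 501.046 -256.986   51.   ]]
```

servo_tool([
  [45,0,0,10,0,0,0.14],
  [45,0,0,10,0,0,0.14],
  [45,0,0,10,0,0,0.14],
  [45,0,0,10,0,0,0.14],
  [45,0,0,10,0,0,0.14],
  [45,0,0,10,0,0,0.14],
  [45,0,0,5,0,0,0.14],
  [45,0,0,5,0,0,0.14],
  [45,0,0,0,0,0,0.08],
])

```text
time: 14.85
tool_pos: [498.9, -238.3, 117.8]
tcp_rot: [-180.0, -0.1, 9.5]
ft_force: [-0.2, 0.1, 0.9]
finger_gap: 44.9
```

servo_tool([
  [45,0,0,0,0,0,0],
])

```text
time: 14.95
tool_pos: [498.8, -236.6, 117.2]
tcp_rot: [-179.9, -0.0, 9.5]
ft_force: [-0.0, 0.4, -0.4]
finger_gap: 44.8
```

```bash
python3 - <<'E'
from h import *
show(); plan((501,-256,105),(180,0,11),2)
E
```

```text
14.95 [ 498.8 -236.6  117.2] [-179.9   -0.     9.5] [-31.   5. 100.   0.  75.  50.] [-0.   0.4 -0.4] 44.8
[-0.5, 9.8, 6.1] [-0.001, -0.0, -0.013]
[-0.6, 9.7, 6.1] [-0.001, -0.0, -0.013]
```

servo_tool([
  [45,0,10,3,0,0,-0.013],
  [45,0,9,3,0,0,-0.013],
  [45,0,0,0,0,0,0],
])

```text
time: 15.25
tool_pos: [502.7, -254.7, 110.6]
tcp_rot: [-179.9, -0.0, 11.7]
ft_force: [-0.1, -0.7, -0.0]
finger_gap: 45.1
```

```bash
python3 - <<'E'
from h import *
show(); plan((501,-256,58),(180,0,11),3)
E
```

```text
15.25 [ 502.7 -254.7  110.6] [-179.9   -0.    11.7] [-32.   7.  99.   0.  74.  46.] [-0.1 -0.7 -0. ] 45.1
[-0.6, 0.4, 17.5] [-0.001, -0.0, 0.004]
[-0.6, 0.3, 17.5] [-0.001, -0.0, 0.004]
[-0.6, 0.3, 17.5] [-0.001, -0.0, 0.004]
```

servo_tool([
  [45,-1,0.5,17,0,0,0.004],
  [45,-1,0.5,17,0,0,0.004],
  [45,-1,0.5,11,0,0,0],
  [45,0,0,3,0,0,0],
  [45,0,0,0,0,0,0],
])

```text
time: 15.75
tool_pos: [500.8, -258.7, 61.9]
tcp_rot: [-180.0, -0.1, 11.3]
ft_force: [-0.3, -0.4, 0.6]
finger_gap: 44.8
```

```bash
python3 - <<'E'
from h import *
show(); plan((501,-256,58),(180,0,11),1)
E
```

```text
15.75 [ 500.8 -258.7   61.9] [-180.    -0.1   11.3] [-33.  10. 101.   0.  69.  46.] [-0.3 -0.4  0.6] 44.8
[0.7, -2.6, 3.9] [-0.001, -0.002, 0.006]
```

servo_tool([
  [45,1,-2.5,3,0,0,0],
  [45,0,0,0,0,0,0],
  [20,0,0,0,0,0,0],
  [10,0,0,0,0,0,0],
  [10,0,0,0,0,0,0],
  [10,0,0,0,0,0,0],
  [10,0,0,0,0,0,0],
], force=100)

```text
time: 16.45
tool_pos: [502.5, -256.2, 60.8]
tcp_rot: [179.9, -0.2, 11.4]
ft_force: [1.1, -0.3, -0.4]
finger_gap: 22.5
```

servo_tool([
  [10,0,0,-10,0,0,0],
  [10,0,0,-30,0,0,0],
  [10,0,0,-40,0,0,0],
  [10,0,0,-45,0,0,0],
  [10,0,0,-45,0,0,0],
  [10,0,0,0,0,0,0],
])

```text
time: 17.05
tool_pos: [500.3, -254.6, 236.6]
tcp_rot: [-179.8, -0.1, 11.4]
ft_force: [1.3, -0.7, -1.9]
finger_gap: 22.7
```

```bash
python3 - <<'E'
from h import *
show(); plan((543,120,225),(180,0,11),12)
E
```

```text
17.05 [ 500.3 -254.6  236.6] [-179.8   -0.1   11.4] [-32.   1.  91.   0.  88.  46.] [ 1.3 -0.7 -1.9] 22.7
[9.7, -29.9, 1.1] [-0.0, -0.0, 0.001]
[9.6, -29.9, 1.1] [-0.0, -0.0, 0.001]
[9.6, -29.9, 1.1] [-0.0, -0.0, 0.001]
[9.6, -29.9, 1.0] [-0.0, -0.0, 0.001]
[9.6, -29.9, 1.0] [-0.0, -0.0, 0.001]
[9.6, -29.9, 1.0] [-0.0, -0.0, 0.001]
[9.6, -29.9, 1.0] [-0.0, -0.0, 0.001]
[9.5, -29.9, 1.0] [-0.0, -0.0, 0.001]
[9.5, -29.9, 1.0] [-0.0, -0.0, 0.001]
[9.5, -29.9, 1.0] [-0.0, -0.0, 0.001]
[9.5, -29.9, 1.0] [-0.0, -0.0, 0.001]
[9.5, -30.0, 1.0] [-0.0, -0.0, 0.001]
```

servo_tool([
  [10,2,-15,0,0,0,0],
  [10,4,-29,0,0,0,0],
  [10,4,-31,0,0,0,0],
  [10,4,-31,0,0,0,0],
  [10,4,-31,0,0,0,0],
  [10,4,-31,0,0,0,0],
  [10,4,-31,0,0,0,0],
  [10,4,-31,0,0,0,0],
  [10,4,-31,0,0,0,0],
  [10,4,-31,0,0,0,0],
])

```text
time: 18.05
tool_pos: [470.9, 53.1, 227.8]
tcp_rot: [-179.4, 0.7, 11.1]
ft_force: [1.4, -0.8, -2.5]
finger_gap: 22.5
```

```bash
python3 - <<'E'
from h import *
show(); plan((473,180,150),(180,0,11),6)
E
```

```text
18.05 [470.9  53.1 227.8] [-179.4    0.7   11.1] [ -0. -12. 104.   0.  88.  79.] [ 1.4 -0.8 -2.5] 22.5
[4.6, -20.6, 13.1] [-0.002, 0.002, 0.0]
[4.5, -20.6, 13.1] [-0.002, 0.002, 0.0]
[4.5, -20.6, 13.1] [-0.002, 0.002, 0.0]
[4.5, -20.6, 13.0] [-0.002, 0.002, 0.0]
[4.4, -20.7, 13.0] [-0.002, 0.002, 0.0]
[4.4, -20.7, 13.0] [-0.002, 0.002, 0.0]
```

servo_tool([
  [10,4.5,-20.5,10,-0.002,0,0],
  [10,4.5,-20.5,12,-0.002,0,0],
  [10,4.5,-20.5,13,-0.002,0.002,0],
  [10,4.5,-20.5,13,-0.002,0.002,0],
  [10,4.5,-20,13,-0.002,0.002,0],
  [10,4.5,-10,13,-0.002,0,0],
  [10,0,0,0,0,0,0],
])

```text
time: 18.75
tool_pos: [464.0, 179.5, 142.7]
tcp_rot: [180.0, 1.2, 11.5]
ft_force: [-0.7, -0.5, -3.8]
finger_gap: 22.7
```

```bash
python3 - <<'E'
from h import *
show(); R,t=T(); np.savez('w4.npz',R=R,t=t)
a=snapshot('wrist'); cv2.imwrite('pics/w4.png',a)
p=proj('wrist',[543,194.5,65],(R,t))[0]; print(p)
u,v=[max(int(q),0) for q in (p[0]-100,p[1]-75)]; print(u,v)
cv2.imwrite('pics/w4c.png',cv2.resize(a[v:v+150,u:u+200],None,fx=4,fy=4,interpolation=cv2.INTER_CUBIC))
E
```

```text
18.75 [464.  179.5 142.7] [180.    1.2  11.5] [ 15.  -4. 106.   0.  79.  94.] [-0.7 -0.5 -3.8] 22.7
[317.55   96.433]
217 21
```

View pics/w4c.png

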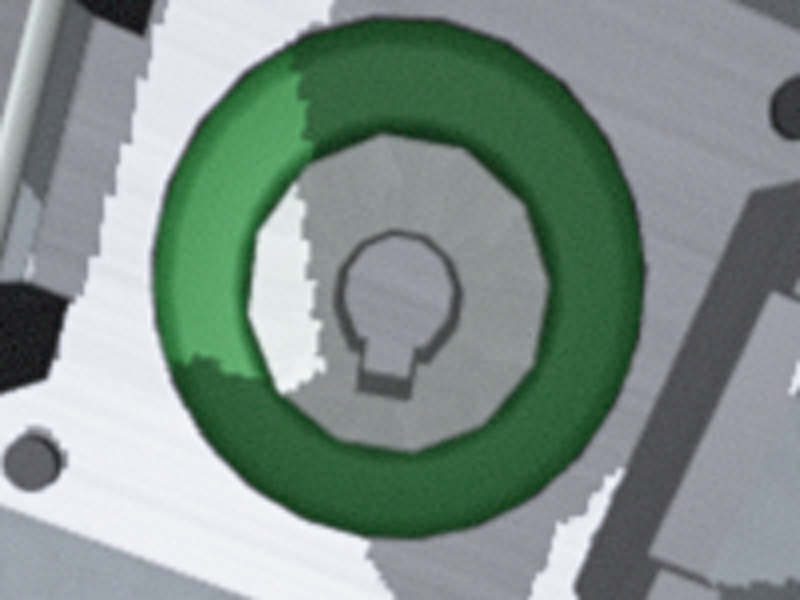

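```bash
python3 - <<'E'
from h import *
f=np.load('w4.npz'); RT=(f['R'],f['t'])
c=lambda L:np.array(L)/4+[217,21]
P=unproj(c([(399,292),(384,394),(337,292),(461,292),(399,230)]),65,RT); print(P)
e=P[1]-P[0]; print(np.degrees(np.arctan2(e[1],e[0])),np.hypot(e[0],e[1]))
E
```

```text
[[544.447 195.357  65.   ]
 [527.175 194.565  65.   ]
 [542.323 205.825  65.   ]
 [546.572 184.89   65.   ]
 [554.18  197.332  65.   ]]
-177.37218808260167 17.290229565959063
```

```bash
python3 - <<'E'
from h import *
show(); plan((545.7,196.2,135),(180,0,32.6),6)
E
```

```text
18.8 [464.4 178.9 143.6] [180.    1.1  11.5] [ 15.  -4. 106.   0.  79.  94.] [-0.3 -0.1 -3.8] 22.6
[13.9, -0.1, 1.2] [-0.001, 0.003, -0.061]
[13.9, 0.7, 1.2] [-0.001, 0.003, -0.061]
[13.8, 1.6, 1.2] [-0.001, 0.003, -0.061]
[13.7, 2.4, 1.3] [-0.001, 0.003, -0.061]
[13.5, 3.3, 1.3] [-0.001, 0.003, -0.061]
[13.3, 4.1, 1.4] [-0.001, 0.003, -0.061]
```

servo_tool([
  [10,14,0,0,0,0.003,-0.06],
  [10,14,1,0,0,0.003,-0.06],
  [10,14,1.5,0,0,0.003,-0.06],
  [10,13.5,2.5,0,0,0.003,-0.06],
  [10,13.5,3,0,0,0.003,-0.06],
  [10,12,4,0,0,0.003,-0.06],
  [10,0,0,0,0,0,0],
])

```text
time: 19.5
tool_pos: [549.3, 189.5, 145.5]
tcp_rot: [-180.0, 0.0, 32.7]
ft_force: [-0.6, 0.5, -3.9]
finger_gap: 22.8
```

```bash
python3 - <<'E'
from h import *
show(); plan((545.7,196.2,128),(180,0,32.6),2)
E
```

```text
19.5 [549.3 189.5 145.5] [-180.     0.    32.7] [14.  8. 94.  0. 78. 71.] [-0.6  0.5 -3.9] 22.8
[0.3, -3.8, 8.7] [-0.0, 0.0, 0.0]
[0.3, -3.8, 8.7] [-0.0, 0.0, 0.0]
```

servo_tool([
  [10,0.3,-3.8,7,0,0,0],
  [10,0.3,-3.5,7,0,0,0],
  [10,0,0,0,0,0,0],
])

```text
time: 19.8
tool_pos: [544.9, 194.6, 130.7]
tcp_rot: [-180.0, 0.1, 32.3]
ft_force: [-0.1, 0.6, -4.6]
finger_gap: 22.6
```

```bash
python3 - <<'E'
from h import *
show(); plan((545.7,196.2,122),(180,0,32.6),1); R,t=T()
a=snapshot('side'); b=snapshot('scene')
p=proj('side',[544,195,70])[0].astype(int); q=proj('scene',[544,195,70])[0].astype(int); print(p,q)
f=lambda i,c:cv2.resize(i[c[1]-50:c[1]+40,c[0]-45:c[0]+45],None,fx=4.4,fy=4.4,interpolation=cv2.INTER_CUBIC)
cv2.imwrite('pics/i1.png',np.hstack([f(a,p),f(b,q)]))
E
```

```text
19.8 [544.9 194.6 130.7] [-180.     0.1   32.3] [15.  8. 95. -0. 77. 72.] [-0.1  0.6 -4.6] 22.6
[1.5, -0.9, 8.7] [-0.0, 0.001, -0.005]
[314 267] [383 174]
```

View pics/i1.png

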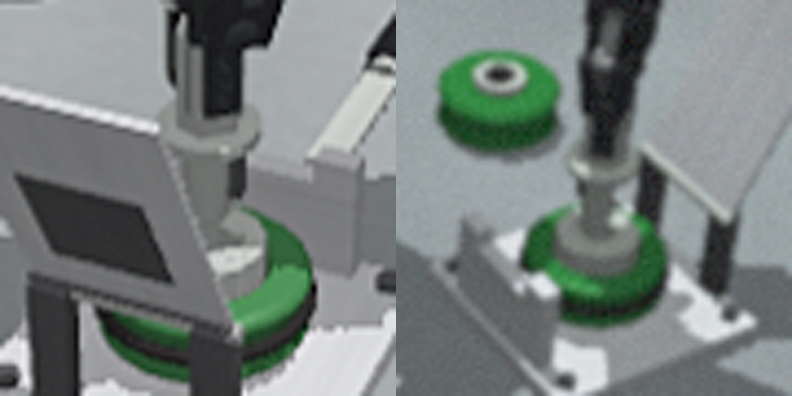

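servo_tool([
  [10,1,-0.5,4,0,0,0],
  [10,0.5,0,4,0,0,0],
  [10,0,0,3,0,0,0],
  [10,0,0,0,0,0,0],
])

```text
time: 20.3
tool_pos: [546.4, 196.2, 120.2]
tcp_rot: [180.0, -0.0, 32.4]
ft_force: [0.6, -0.0, -3.9]
finger_gap: 22.5
```

```bash
python3 - <<'E'
from h import *
show(); plan((545.7,196.2,115),(180,0,32.6),1)
E
```

```text
20.3 [546.4 196.2 120.2] [180.   -0.   32.4] [15.  9. 95. -0. 76. 72.] [ 0.6 -0.  -3.9] 22.5
[-0.6, -0.4, 5.2] [0.0, -0.0, -0.004]
```

servo_tool([
  [10,-0.5,-0.3,2,0,0,0],
  [10,0,0,2,0,0,0],
  [10,0,0,2,0,0,0],
  [10,0,0,1,0,0,0],
])

```text
time: 20.7
tool_pos: [546.0, 196.2, 112.9]
tcp_rot: [180.0, -0.0, 32.4]
ft_force: [0.8, -0.2, -2.4]
finger_gap: 22.6
```

servo_tool([
  [10,0,0,1.5,0,0,0],
  [10,0,0,1.5,0,0,0],
  [10,0,0,1.5,0,0,0],
])

```text
time: 21.0
tool_pos: [546.2, 196.3, 108.2]
tcp_rot: [180.0, -0.1, 32.3]
ft_force: [-0.4, -0.0, -3.6]
finger_gap: 22.4
```

servo_tool([
  [10,0,0,2,0,0,0],
  [10,0,0,2,0,0,0],
  [10,0,0,1.5,0,0,0],
])

```text
time: 21.3
tool_pos: [546.2, 196.3, 102.2]
tcp_rot: [180.0, -0.1, 32.4]
ft_force: [0.4, -0.2, -2.6]
finger_gap: 22.7
```

servo_tool([
  [10,0,0,1.5,0,0,0],
  [10,0,0,1.5,0,0,0],
])

```text
time: 21.5
tool_pos: [546.2, 196.3, 98.9]
tcp_rot: [180.0, -0.1, 32.4]
ft_force: [0.1, 0.2, -2.5]
finger_gap: 22.5
```

servo_tool([
  [10,0,0,3,0,0,0],
  [10,0,0,3,0,0,0],
  [10,0,0,3,0,0,0],
  [10,0,0,3,0,0,0],
  [10,0,0,1.5,0,0,0],
])

```text
time: 22.0
tool_pos: [546.1, 196.3, 84.1]
tcp_rot: [180.0, -0.1, 32.3]
ft_force: [-0.7, -0.6, -4.0]
finger_gap: 22.8
```

servo_tool([
  [10,0,0,1.5,0,0,0],
  [10,0,0,1.5,0,0,0],
])

```text
time: 22.2
tool_pos: [546.0, 196.3, 80.7]
tcp_rot: [180.0, -0.0, 32.3]
ft_force: [-1.9, -1.1, 6.7]
finger_gap: 22.8
```

servo_tool([
  [10,0,0,1.5,0,0,0],
  [10,0,0,1.2,0,0,0],
])

```text
time: 22.4
tool_pos: [546.2, 196.3, 80.7]
tcp_rot: [180.0, -0.0, 32.4]
ft_force: [-6.6, -1.8, 7.1]
finger_gap: 22.6
```

servo_tool([
  [10,0.5,0,2.5,0,0,0],
  [10,0.5,0,2.5,0,0,0],
])

```text
time: 22.6
tool_pos: [546.4, 196.4, 80.6]
tcp_rot: [180.0, 0.1, 32.4]
ft_force: [-15.2, -5.1, 22.0]
finger_gap: 22.9
```

```bash
python3 - <<'E'
from h import *
show(); a=snapshot('side'); show(); b=snapshot('scene'); show()
f=lambda i,c:cv2.resize(i[c[1]-60:c[1]+60,c[0]-60:c[0]+60],None,fx=3.3,fy=3.3,interpolation=cv2.INTER_CUBIC)
cv2.imwrite('pics/f1.png',np.hstack([f(a,(320,250)),f(b,(375,178))]))
E
```

```text
22.6 [546.4 196.4  80.6] [180.    0.1  32.4] [15. 12. 97. -0. 72. 72.] [-15.2  -5.1  22. ] 22.9
 22.65 [546.4 196.4  80.6] [180.    0.1  32.4] [15. 12. 97. -0. 72. 72.] [-15.1  -5.9  19.8] 22.6
 22.7 [546.4 196.4  80.6] [180.    0.1  32.4] [15. 12. 97. -0. 72. 72.] [-15.   -6.   19.6] 22.8
```

View pics/f1.png

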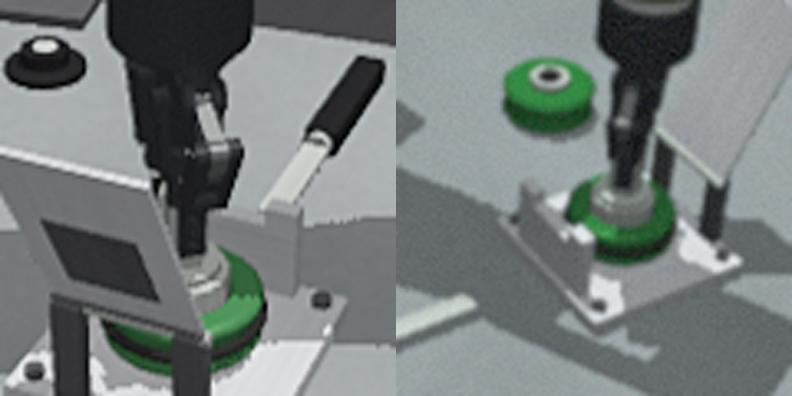

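servo_tool([
  [10,-0.5,0,2.5,0,0,0],
  [10,-0.5,0,2.5,0,0,0],
  [10,-0.3,0,2.5,0,0,0],
])

```text
time: 23.0
tool_pos: [546.3, 196.3, 80.6]
tcp_rot: [179.9, -0.1, 32.4]
ft_force: [-10.1, -1.5, 16.2]
finger_gap: 22.5
```

```bash
python3 - <<'E'
from h import *
show(); snapshot('side'); show(); print(sense()['qd'].round(2), sense()['wrist_torque'].round(2))
E
```

```text
23.0 [546.3 196.3  80.6] [179.9  -0.1  32.4] [15. 11. 97. -0. 71. 72.] [-10.1  -1.5  16.2] 22.5
 23.05 [546.3 196.4  80.7] [179.9  -0.1  32.4] [15. 11. 97. -0. 71. 72.] [-10.4  -1.6  15.6] 22.4
[ 0.08  0.06 -0.18  0.12  0.16 -0.03] [-0.35  1.79 -0.02]
```

```bash
python3 -c "
from bench import hand_in; print(hand_in())"
```

```text
the job is handed in; nothing more can be done
None
```

The job is handed in at about 23 s of the 72 s allowed. The hand-in gives no verdict, so the results below are from my own last checks.

- **Cover:** I levered it up by its lip with the blade and swung it back to about 2.0 rad. That angle comes from the blade tip's path. The last side and scene pictures show it standing open past upright.
- **Blade:** I laid it flat on the bench at about (498, -72) mm, not at its starting place but clear of other parts.
- **Shaft:** It went straight into the bore and keyway, turned to match the keyway I saw in the wrist picture. The collar met the hub with the tool at z = 80.6 mm. That puts the shaft's lower end at about 25 mm, which is fully home, and the tool's tilt was about 0.1°.
- **Final push:** The shaft is still gripped by its head. The wrist reads about 16 N upward, roughly 20 N of push if you count the change since contact.
- **Sideways load:** About 10 N remains along -x. My small sideways correction only reduced it from 15 N.
- **Other disagreements:** The finger opening read about 22.5 mm on the 24 mm hex, and a similar 22 mm on the blade's 24 mm handle, so I took this as an offset in the reading.
- **Other loose parts:** I saw no contact with any of them, but I did not measure their positions at the end.

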